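Bolt the large photo-paper safe

TASK

The lights are about to go on in the darkroom: bolt the larger of the two flat paper safes shut. Lift its bolt by the upright grip plate over the bump in its track, slide it towards the keeper on the ledge until it is fully home, let it drop back down behind the bump and let go. Leave the bolt of the smaller safe open as it is.

Things in the scene. Friction and masses are not known exactly. Their poses are not given: they have to be found in the camera images.
- large_bolt_grip (a point): Middle of the top edge of the grip plate of the LARGE safe's bolt: upright black plate 14 mm thick (x), 36 long (y), 43 high, on a flat steel bar 18 wide. Top 124 mm above the table when down; the plate's foot lies 14 mm above the steel track (track top 68 mm above table). +y: the way it slides shut, towards the keeper on the ledge; z up. Pinch it across x from above. Loose things stand 95+ mm to its +x side.
- large_bolt (a joint): Slide of the large safe's bolt (m): 0 fully open, 0.060 home at its end stop; starts at 0 to 0.012. When down, it is stopped by the bump at 0.018; it can be lowered again from 0.042 on. Moves with about 1 N. The bar runs under two steel arches (keeper and guide), 39 mm high over the lid, centred 48 mm behind and 108 mm ahead of the grip plate's centre as it stands at 0.
- large_bolt_lift (a joint): Lift of the large safe's bolt (m): 0 down on its track, 0.016 the most it can rise. The bump is 6 mm high: lift 10 to 12 mm to pass it. About 180 g; it drops by its own weight when let go.
- small_bolt (a joint): Slide (m) of the SMALL safe's bolt, of the same kind; open at the start (0 to 0.012) and to stay open. The safes are flat grey boxes: the small one 170 x 240 mm in plan, 48 mm high to its lid; the large one 250 x 320 mm, 65 mm high.

How it is judged:
By the outcome, as a careful person would: the job done as asked, in the order asked, and still so for the second after the job is handed in, with the robot touching nothing.
It also fails if it takes over 32 s, if anything falls off the work surface, if the arm or the gripper's body presses on something with over 40 N, if the wrist force passes 120 N, or if a joint passes its speed limit or range.

ROBOT

A 7-joint arm with a two-finger parallel gripper is mounted at the origin on the work surface. World frame = base frame: x ahead of the robot, y to its left, z up, the work surface at z = 0. Lengths are in mm, angles in rad, forces in N, time in s.
With the tool pointing down it reaches from about 400 to 875 mm from the base axis. Payload 4.4 kg.
Tool frame: the origin (TCP) lies at the very end of the fingers, on their centre line; the grasp point (between the pads) lies 19 mm behind it; z points along the fingers, y is the line along which they close (so a half turn about z gives the same grasp; the last joint's range is limited). The gripper opens to 85 mm and grips with 20 to 120 N. Pads are 22 mm wide; open, the fingers measure 114 mm over their backs; the gripper's body (76 mm by 85 mm) begins 54 mm behind the grasp point. The pads swing forward as they close: fully open they stand 13 mm farther back than shut.
Start: joints at [1.043, 0.628, 0.038, 1.517, -0.027, 0.996, -0.02], TCP at [289.642, -581.915, 231.313] pointing down, gripper open.
Joint ranges: [-3.06, 3.06], [-0.37, 2.12], [-1.25, 1.32], [0.18, 2.47], [-1.1, 4.24], [0.23, 1.98], [-2.94, 2.94]. Speed limits (rad/s): [2.57, 2.57, 3.14, 3.14, 3.14, 3.14, 3.14].

INTERFACE

Orientations are given as [roll, pitch, yaw] about the fixed x, y, z axes, in that order (R = Rz(yaw) Ry(pitch) Rx(roll)).
In Python, from cell import sensors, get_image, camera_params, order gives the robot as it stands.
- The arm moves only by the shell command python3 -m inch 'ROWS' [OPENING]. ROWS is JSON, a list that holds one entry, the list of rows, each a list of 4 numbers: the shift along the tool's x, y, z in cm, then the turn about the tool's z in degrees. A call has 1 to 8 rows; each row is the pose to reach, as a shift and turn from the pose commanded when the call began, along the tool's axes at that moment; what a row does not reach only later rows make up. A row lasts 1/12 s, in which the tool goes at most 41.7 mm and 7.16 degrees, less where a joint would pass 70% of its speed; a pose out of reach is approached as far as the arm can. A call with a gripper value outside its range is refused whole. OPENING is the finger opening in cm, from 0 to 8.54, set as the call begins (- or left out, the last holds). The fingers move at their own pace and stop on an object; the grip force is fixed at half the most. Time passes only in rows, so rows that repeat a pose let the fingers close. It gives the time, the measured TCP pose, the force, the opening and the grip force at its end, in the units of the state.
- sensors.read_state(): the state, without advancing time (a new reading comes with each control period).
- get_image(name): name is "side" or "top" or "wrist"; returns the picture (384x512x3 uint8, blue, green, red); there is no depth.
- camera_params(name): a dict with "mtx" (3x3 intrinsics, pixels), "rvec" (rotation vector, rad) and "tvec" (3), from world to camera coordinates, as OpenCV has them. Camera axes: x right, y down, z forward; pixel columns grow to the right and rows downward; lengths in mm; the calibration is good to about 2 mm. A picture is of the moment at which its call begins: read the wrist's pose just before it. camera_params takes no time and is no camera call; for the wrist camera it gives the pose at the moment of the call.
- order.finish_job(): hands the job in; it is judged then, once.
The state is a dict: "clock": time; "qpos": joint angles; "qd": joint speeds; "tau": joint torques, N m; "eef_pos": TCP position; "tool_rot": TCP orientation; "force": force on the tool from outside, world axes, zero at the start; "torque": the same for the moment, N m; "width": finger opening in mm; "gripper_force": force on a finger pad.
Only numpy, scipy, OpenCV 4.12 (cv2) and the standard library are available. Lean on these libraries where they do the work, as an engineer would, in place of code of your own. Each camera call takes 0.05 s, during which the arm holds its last target. There are 200 camera calls.

## Working session

There is one attempt and no reset: what is moved stays moved. The work goes in short steps, Python scripts to look and compute and a shell command to move; the robot and the scene stay as the last step left them, time stands still between calls to the robot, and variables do not carry over. Pictures are saved under pics/ and viewed, at most 10 in all, crops included, and the job is handed in when it is done.

```bash
mkdir -p pics; python3 - <<'E'
from cell import *
import cv2
for n in("top","side"):
    cv2.imwrite(f"pics/{n}0.png",get_image(n))
    p=camera_params(n);print(n,p)
s=sensors.read_state();print(s["clock"],s["eef_pos"],s["tool_rot"],s["width"])
E
```

```text
top {'mtx': array([[467.63906846,   0.        , 252.3700809 ],
       [  0.        , 467.63906846, 196.67818984],
       [  0.        ,   0.        ,   1.        ]]), 'rvec': array([ 2.17841521, -2.18756581,  0.15424138]), 'tvec': array([-27.06246493, 519.05722442, 958.42057049])}
side {'mtx': array([[379.26486307,   0.        , 254.19225088],
       [  0.        , 379.26486307, 192.9721979 ],
       [  0.        ,   0.        ,   1.        ]]), 'rvec': array([ 0.44862599, -2.8514329 ,  0.98413561]), 'tvec': array([512.66148168, 198.30682762, 731.10617832])}
0.1 [ 289.39752874 -581.40325615  230.48362371] [-3.13986414e+00  3.92085690e-05  4.61850641e-01] 85.55018049806431
```

View pics/top0.png

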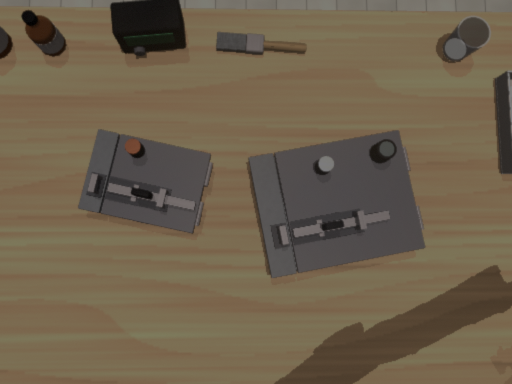

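View pics/side0.png

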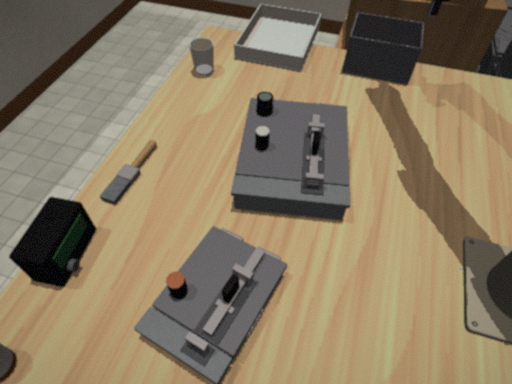

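The top view shows the large safe on the right, with its grip plate at about (333,225), guide arch at (362,220) and keeper at (284,235) on the ledge. In the side view the same plate is at about (316,142). I'll measure both now.

```bash
cat > h.py <<'E'
import numpy as np,cv2
from cell import *
def ray(n,u,v,p=None):
    p=p or camera_params(n);R=cv2.Rodrigues(p["rvec"])[0]
    c=-R.T@p["tvec"];d=R.T@np.linalg.inv(p["mtx"])@[u,v,1];return c,d
def at(n,u,v,z,p=None):
    c,d=ray(n,u,v,p);return c+d*(z-c[2])/d[2]
E
python3 - <<'E'
from h import *
t=cv2.imread("pics/top0.png");s=cv2.imread("pics/side0.png")
a=cv2.resize(t[190:260,260:400],None,fx=5,fy=5,interpolation=2)
b=cv2.resize(s[100:200,280:360],None,fx=3.5,fy=3.5,interpolation=2)
c=np.zeros((350*1,700+0,3),np.uint8);c=cv2.hconcat([cv2.resize(a,(520,260)),b[:260]])
cv2.imwrite("pics/crop.png",cv2.vconcat([a,cv2.resize(b,(700,0) if 0 else (280,350)).repeat(1,axis=1) if 0 else cv2.copyMakeBorder(b[:240],0,0,0,420,0)]))
for n,uv in dict(grip=(333,225),guide=(362,220),keeper=(284,235)).items(): print(n,at("top",*uv,{'grip':124,'guide':104,'keeper':104}[n]))
g=t[215:237,318:348].max(2);m=(g<35).astype(np.uint8);print(m.sum())
k=cv2.findContours(m,0,1)[0];k=max(k,key=cv2.contourArea);k=k+[318,215];r=cv2.minAreaRect(k);print(r)
print(at("top",*r[0],110))
print("cam",ray("top",0,0)[0],ray("side",0,0)[0])
E
```

```text
grip [ 454.16543715 -179.01306059  124.        ]
guide [ 464.56320872 -240.39397615  104.        ]
keeper [436.16767546 -87.32216089 104.        ]
118
((332.010009765625, 225.0699920654297), (6.081118583679199, 20.36467742919922), 81.8698959350586)
[ 454.66922215 -180.00139026  110.        ]
cam [ 414.34182568    5.2842419  1008.47196166] [404.89883105 437.773743   693.59550403]
```

View pics/crop.png

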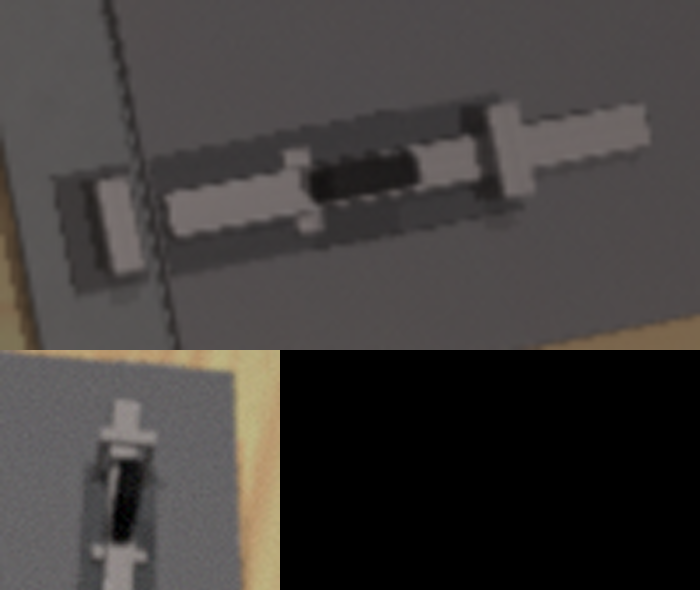

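The crop confirms the plate's top face at about (332–343, 225). Guide to keeper measures 155.7 mm against 156 expected, so the slide direction is at yaw 100.5°. The plate's top centre is near (454, -181), with the slide at about 12 mm. I'll approach at the current height.

```bash
python3 -m inch '[[[2.7,-2.4,0,-6],[5.4,-4.8,0,-12],[8.1,-7.2,0,-18],[10.8,-9.5,0,-24],[13.5,-11.9,0,-30],[16.3,-14.3,0,-36],[19,-16.7,0,-42],[21.7,-19,0,-48]]]' 8.5
cat >> h.py <<'E'
def togo(P,yawdeg=100.5):
    s=sensors.read_state();r=s["tool_rot"]
    from scipy.spatial.transform import Rotation as Ro
    R=Ro.from_euler("xyz",r).as_matrix()
    print("t",s["clock"],"pos",np.round(s["eef_pos"],1),"rot",np.round(r,3),"togo cm",np.round(R.T@(np.array(P)-s["eef_pos"])/10,2),"turn",np.round(np.degrees(r[2])-yawdeg,2),"F",np.round(s["force"],1))
E
python3 -c "
from h import *
print(at('top',343.6,224,124)+18*np.array([-.182,.983,0]))
togo([454,-181,200])"
```

```text
clock: 0.77
eef_pos: [399.3, -313.2, 231.2]
tool_rot: [-3.141, -0.0, 1.305]
force: [0.6, -0.5, -0.5]
width: 84.9
gripper_force: 0.0
[ 452.70175834 -181.68394066  124.        ]
t 0.7667 pos [ 399.3 -313.2  231.2] rot [-3.141 -0.     1.305] togo cm [14.19  1.8   3.12] turn -25.74 F [ 0.6 -0.5 -0.5]
```

```bash
python3 -m inch '[[[3.5,0.5,0.6,-6.5],[7,0.9,1.2,-13],[10.5,1.4,2,-19.5],[14.2,1.8,3,-25.7],[14.2,1.8,3,-25.7],[14.2,1.8,3,-25.7]]]'
python3 - <<'E'
from h import *
togo([453.5,-181.5,92])
p=camera_params("wrist");im=get_image("wrist");cv2.imwrite("pics/w1.png",im)
import pickle;pickle.dump(p,open("w1.pkl","wb"))
for q in([453.5,-181.5,124],):print(cv2.projectPoints(np.array([q]),p["rvec"],p["tvec"],p["mtx"],None)[0])
E
```

```text
clock: 1.27
eef_pos: [454.9, -180.6, 200.7]
tool_rot: [-3.141, -0.002, 1.753]
force: [0.7, -0.6, -0.5]
width: 84.7
gripper_force: 0.0
t 1.2667 pos [ 454.9 -180.6  200.7] rot [-3.141e+00 -2.000e-03  1.753e+00] togo cm [-0.08 -0.15 10.87] turn -0.07 F [ 0.7 -0.6 -0.5]
[[[252.03324366 200.62848729]]]
```

View pics/w1.png

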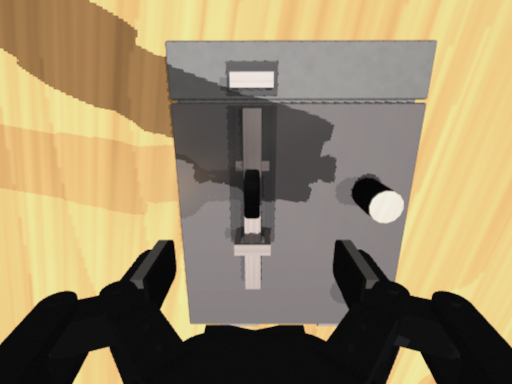

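The wrist view shows the plate at about (252, 170–218), well aligned, with the keeper at (251,79) ahead and the cap bottle clear at (385,205). I'll measure the plate from this closer view.

```bash
python3 - <<'E'
from h import *
import pickle
p=pickle.load(open("w1.pkl","rb"));im=cv2.imread("pics/w1.png")
m=(im[160:228,236:268].max(2)<30).astype(np.uint8)
k=max(cv2.findContours(m,0,1)[0],key=cv2.contourArea);x,y,w,h=cv2.boundingRect(k);x+=236;y+=160;print(x,y,w,h)
m2=[(i+160,np.flatnonzero(r).min()+236,np.flatnonzero(r).max()+236) for i,r in enumerate(m) if r.any()];print(m2[::6])
print("cam",ray("wrist",0,0,p)[0])
for v in(y,y+h):
  for z in(124,82):print(v,z,at("wrist",x+w/2,v,z,p).round(1))
for u in (x,x+w): print(u,at("wrist",u,y+h/2,124,p).round(1))
print("keeper",at("wrist",251,79,104,p).round(1),"guide",at("wrist",252,249,104,p).round(1))
togo([453.5,-181.5,92])
E
```

```text
244 170 16 48
[(170, np.int64(248), np.int64(256)), (176, np.int64(245), np.int64(258)), (182, np.int64(244), np.int64(259)), (188, np.int64(244), np.int64(259)), (194, np.int64(244), np.int64(259)), (200, np.int64(245), np.int64(259)), (206, np.int64(245), np.int64(258)), (212, np.int64(245), np.int64(258))]
cam [ 441.14204284 -106.08682493  342.52696479]
170 124 [ 448.7 -155.4  124. ]
170 82 [ 450.2 -164.9   82. ]
218 124 [ 456.3 -197.2  124. ]
218 82 [ 459.2 -214.7   82. ]
244 [ 445.8 -176.9  124. ]
260 [ 459.  -174.5  124. ]
keeper [435.1 -85.7 104. ] guide [ 463.6 -237.8  104. ]
t 1.3167 pos [ 454.5 -182.7  201. ] rot [-3.141 -0.     1.749] togo cm [ 0.13 -0.06 10.9 ] turn -0.28 F [-0.3 -0.3 -0.5]
```

```bash
python3 -m inch '[[[0.1,-0.1,2.5,0],[0.1,-0.1,5,0],[0.1,-0.1,7.5,0],[0.1,-0.1,9,0],[0.1,-0.1,10,0],[0.1,-0.1,10.8,0],[0.1,-0.1,10.8,0],[0.1,-0.1,10.8,0]]]'
python3 -c "
from h import *
togo([453.2,-181,92])"
```

```text
clock: 1.98
eef_pos: [453.6, -182.9, 93.6]
tool_rot: [3.141, 0.0, 1.747]
force: [-0.0, -0.0, 0.5]
width: 84.9
gripper_force: 0.0
t 1.9833 pos [ 453.6 -182.9   93.6] rot [3.141 0.    1.747] togo cm [ 0.2  -0.01  0.16] turn -0.4 F [-0.  -0.   0.5]
```

```bash
python3 -m inch '[[[0,0,0,0],[0,0,0,0],[0,0,0,0],[0,0,0,0],[0,0,0,0],[0,0,0,0],[0,0,0,0],[0,0,0,0]]]' 0.8
```

```text
clock: 2.65
eef_pos: [453.3, -182.5, 93.7]
tool_rot: [-3.141, 0.0, 1.748]
force: [-0.9, -0.7, 5.3]
width: 13.4
gripper_force: 60.1
```

Gripped: 13.4 mm wide, 60 N. Next I'll lift 11 mm.

```bash
python3 -m inch '[[[0,0,-0.4,0],[0,0,-0.8,0],[0,0,-1.1,0],[0,0,-1.1,0],[0,0,-1.1,0],[0,0,-1.1,0]]]'
python3 - <<'E'
from h import *
togo([453.2,-181,92]);cv2.imwrite("pics/w2.png",get_image("wrist"))
E
```

```text
clock: 3.15
eef_pos: [453.3, -182.4, 104.3]
tool_rot: [-3.141, -0.0, 1.748]
force: [-0.3, -0.2, -1.0]
width: 13.2
gripper_force: 59.2
t 3.15 pos [ 453.3 -182.4  104.3] rot [-3.141 -0.     1.748] togo cm [0.14 0.02 1.23] turn -0.35 F [-0.3 -0.2 -1. ]
```

View pics/w2.png

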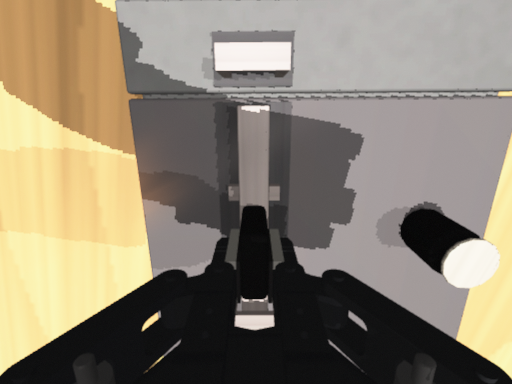

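The view shows the bolt held by the pads at (255,210–300), the bar end at (255,107) and the keeper at (253,57). The force now reads the bolt's weight, so it is lifted. Next I'll slide it.

```bash
python3 -m inch '[[[0.5,0,0,0],[1,0,0,0],[1.5,0,0,0],[2,0,0,0],[2.5,0,0,0],[3,0,0,0],[3.5,0,0,0],[4,0,0,0]]]'
python3 -m inch '[[[0.2,0,0,0],[0.4,0,0,0],[0.4,0,0,0],[0.4,0,0,0]]]'
python3 -m inch '[[[0.1,0,0,0],[0.2,0,0,0],[0.2,0,0,0],[0.2,0,0,0]]]'
python3 -c "
from h import *
togo([453.2,-181,92])"
```

```text
clock: 3.87
eef_pos: [445.9, -142.4, 104.2]
tool_rot: [-3.141, -0.0, 1.748]
force: [-1.8, 0.0, -0.9]
width: 13.0
gripper_force: 59.2
clock: 4.2
eef_pos: [445.2, -138.7, 104.2]
tool_rot: [-3.141, -0.001, 1.748]
force: [-2.3, -0.6, -1.5]
width: 13.0
gripper_force: 59.2
clock: 4.53
eef_pos: [445.0, -137.2, 104.2]
tool_rot: [-3.141, -0.0, 1.748]
force: [-3.7, -0.2, -2.3]
width: 12.8
gripper_force: 59.2
t 4.5333 pos [ 445.  -137.2  104.2] rot [-3.141 -0.     1.748] togo cm [-4.46  0.04  1.22] turn -0.36 F [-3.7 -0.2 -2.3]
```

```bash
for i in 1; do python3 -m inch '[[[0.1,-0.05,0,0],[0.2,-0.05,0,0],[0.2,-0.05,0,0],[0.2,-0.05,0,0]]]'
python3 -m inch '[[[0.1,0,0,0],[0.2,0,0,0],[0.2,0,0,0],[0.2,0,0,0]]]'; done
```

```text
clock: 4.87
eef_pos: [444.5, -135.0, 104.4]
tool_rot: [3.142, -0.0, 1.748]
force: [-2.6, -0.0, -1.6]
width: 13.2
gripper_force: 59.2
clock: 5.2
eef_pos: [444.4, -134.0, 104.4]
tool_rot: [3.141, 0.001, 1.748]
force: [-3.1, -4.3, -1.4]
width: 13.0
gripper_force: 59.2
```

```bash
python3 -m inch '[[[0.1,0,0,0],[0.2,0,0,0],[0.2,0,0,0],[0.2,0,0,0]]]'
```

```text
clock: 5.53
eef_pos: [444.3, -133.8, 104.6]
tool_rot: [3.141, 0.003, 1.746]
force: [-2.5, -8.2, -1.8]
width: 12.9
gripper_force: 59.2
```

The bolt has stopped with the force rising, and 49 mm of travel from about 11 mm puts it at 60 mm, the end stop. I'll lower it to its original height with light pressure kept on.

```bash
python3 -m inch '[[[-0.1,0,0.3,0],[-0.1,0,0.6,0],[-0.1,0,0.9,0],[-0.1,0,1.05,0],[-0.1,0,1.05,0],[-0.1,0,1.05,0]]]'
```

```text
clock: 6.03
eef_pos: [444.3, -134.0, 93.9]
tool_rot: [3.141, 0.002, 1.747]
force: [-2.4, -5.8, -0.5]
width: 13.2
gripper_force: 59.4
```

```bash
python3 -m inch '[[[0,0,0,0],[0,0,0,0],[0,0,0,0],[0,0,0,0],[0,0,0,0],[0,0,0,0]]]' 6
python3 -m inch '[[[0,0,-1,0],[0,0,-3,0],[0,0,-6,0],[0,0,-9,0],[0,0,-11,0],[0,0,-11,0],[0,0,-11,0]]]'
python3 - <<'E'
from h import *
p=camera_params("wrist");im=get_image("wrist");cv2.imwrite("pics/w3.png",im);s=get_image("side")
for sl in(50,55,60):
  q=np.array([453.2,-181,124])+(sl-11-0)*np.array([-.184,.983,0])-18*np.array([-.184,.983,0]);print(sl,"rear top edge",cv2.projectPoints(q[None],p["rvec"],p["tvec"],p["mtx"],None)[0].round(1))
cv2.imwrite("pics/s3.png",cv2.resize(s[90:230,220:370],None,fx=4,fy=4))
E
```

```text
clock: 6.53
eef_pos: [444.4, -131.9, 93.9]
tool_rot: [3.141, -0.0, 1.749]
force: [0.7, 0.1, 0.8]
width: 60.0
gripper_force: 0.0
clock: 7.12
eef_pos: [444.8, -132.4, 204.8]
tool_rot: [3.139, 0.001, 1.748]
force: [-0.9, -0.4, 0.2]
width: 60.3
gripper_force: 0.0
50 rear top edge [[[253.2 228.1]]]
55 rear top edge [[[253.1 223. ]]]
60 rear top edge [[[253.1 217.8]]]
```

View pics/w3.png

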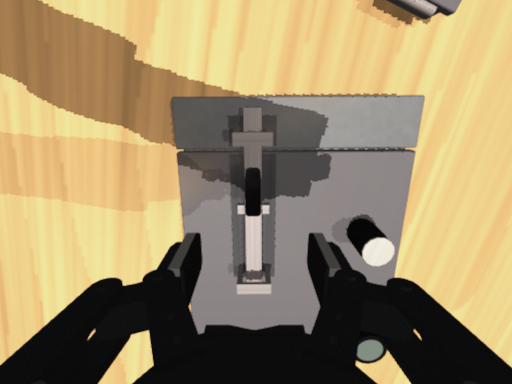

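View pics/s3.png

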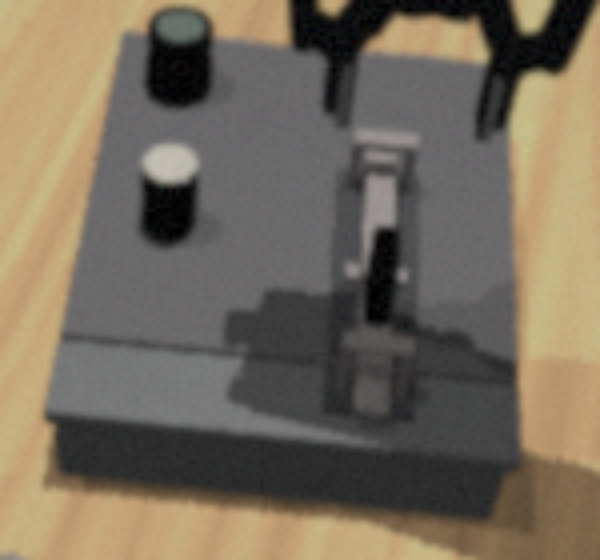

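Both views show the bar through the keeper, at (252,135) in the wrist image. The plate's rear edge is at row ~216, against 217.8 predicted for a slide of 60 mm. The bottles stand undisturbed and the gripper is clear.

```bash
python3 -c "
from cell import *
print(order.finish_job())"
```

```text
the job is handed in; nothing more can be done
None
```

The large safe's bolt is home at its end stop, lowered behind the bump and released. I never touched the small safe's bolt, and the job was handed in at about 7 s on the robot clock.

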